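# Hold the stoppered tube slanting over the light pad

### The arm

A 6-joint arm with a two-finger parallel gripper is mounted at the origin on the work surface. World frame = base frame: x ahead of the robot, y to its left, z up, the work surface at z = 0. Lengths are in mm, angles in rad, forces in N, time in s.
With the tool pointing down it reaches from about 350 to 975 mm from the base axis. Payload 7.1 kg.
Tool frame: the origin (TCP) lies at the very end of the fingers, on their centre line; the grasp point (between the pads) lies 19 mm behind it; y points along the fingers, x is the direction in which the jaws open and shut, and the axes are right-handed (so a half turn about y gives the same grasp; the last joint's range is limited). The gripper opens to 88 mm and grips with 3 to 60 N. Pads are 20 mm wide; open, the fingers measure 115 mm over their backs; the gripper's body (75 mm by 178 mm) begins 61 mm behind the grasp point.
Start: joints at [-0.019, 0.423, 1.63, -0, 1.089, -0.019], TCP at [624.984, 0.026, 222.675] pointing down, gripper open.
Joint ranges: [-3, 3], [-0.9, 2.11], [0.09, 2.58], [-1.31, 4.45], [0.11, 2.69], [-2.54, 2.54]. Speed limits (rad/s): [2.39, 2.39, 3.01, 3.14, 3.14, 3.14].

### API

Orientations are given as a rotation vector (axis times angle).
In Python, from workcell import ctrl gives the robot as it stands. The module is installed in compiled form; this text tells all that it offers.
- The arm moves only by the tool carry_out, never from a script. Its arguments are lists of equal length, an entry for each row: "delta_pos": the shift along the tool's x, y, z in cm, a list of three; "rotation": the turn, a rotation vector about the tool's x, y, z in rad, a list of three. In form: {"delta_pos": [[dx, dy, dz], ...], "rotation": [[wx, wy, wz], ...]}. A call has 1 to 12 rows; each row is the pose to reach, as a shift and turn from the pose commanded when the call began, along the tool's axes at that moment; what a row does not reach only later rows make up. A row lasts 1/12 s, in which the tool goes at most 41.7 mm and 7.16 degrees, less where a joint would pass 70% of its speed; a pose out of reach is approached as far as the arm can. A call with a gripper value outside its range is refused whole. "hand" is the closure in counts, from 0 (fully open) to 255 (shut), set as the call begins (left out, the last holds). The fingers move at their own pace and stop on an object; the grip force is fixed at half the most. Time passes only in rows, so rows that repeat a pose let the fingers close. It gives the time, the measured TCP pose, the force and the opening at its end, in the units of the state.
- ctrl.get_obs(): the state, without advancing time (a new reading comes with each control period).
- ctrl.get_image(name): name is "scene" or "side" or "wrist"; returns the picture (400x640x3 uint8, red, green, blue); there is no depth.
- ctrl.camera_info(name): a dict with "fov_y" (degrees; the focal length in pixels is half the picture's height over the tangent of half this angle, whatever the lens; pixels are square), "cx", "cy" (the principal point, pixels), "k1" (the pictures are not rectified: a ray, as slopes to the right and down, at radius r is drawn at 1 + k1 r^2 times it, then the intrinsics apply), "R" (3x3) and "t" (3): a world point X has camera coordinates R X + t; the wrist camera has in their place "T_tool_cam" (4x4, takes a point from camera to tool coordinates, whose origin is the TCP and whose axes are the tool frame's). Camera axes: x right, y down, z forward; pixel columns grow to the right and rows downward; lengths in mm; the calibration is good to about 2 mm. A picture is of the moment at which its call begins: read the wrist's pose just before it. camera_info takes no time and is no camera call.
- ctrl.close_job(): hands the job in, once; it reports no verdict.
The state is a dict: "t": time; "qpos": joint angles; "qvel": joint speeds; "joint_torque": joint torques, N m; "ee_pos": TCP position; "orientation": TCP orientation; "ft_force": force on the tool from outside, world axes, zero at the start; "moment": the same for the moment, N m; "width": finger opening in mm.
Only numpy, scipy, OpenCV 4.12 (cv2) and the standard library are available. Lean on these libraries where they do the work, as an engineer would, in place of code of your own. Each camera call takes 0.05 s, during which the arm holds its last target.

### The job

Draw the long stoppered glass tube straight up out of the clear rack, not leaning it until its foot is out, and carry it over the light pad without touching the pad. Hold it there to be looked through for cracks: slanting half-way between upright and level, stopper end up, leaning whichever way suits you, its middle over the middle of the pad and its lower end some 8 cm above it. Leave the short tubes and everything else where they are, and finish at rest while still holding the tube up: do not put it down or let go.

Things in the scene. Friction and masses are not known exactly. Their poses are not given: they have to be found in the camera images.
- tube_center (a point): middle of the long tube: clear glass cylinder with fine white rings, 25 mm across, 180 mm long plus a white flat-headed stopper (24 mm wide), 195 mm in all, 40 to 85 g; much the tallest in the rack. The point is on its axis, 97.5 mm above its foot; z runs towards the stopper. In the rack it is upright, foot 10 mm above the bench; grip the bare glass 45 to 80 mm above this point, clear of the short tubes
- tube_foot (a point): the centre of the flat lower end of that tube; z runs along the tube towards the stopper
- rack: clear plastic tube rack, fixed, 70 mm (x) by 252 mm (y), 92 mm high, on the left or right of the bench; origin at the centre of its underside. One row of four round 27.5 mm slots along y, at -82.5, -27.5, 27.5 and 82.5 mm, through plates with tops at 92 and 50 mm, over a floor at 10 mm. Each holds one upright tube; which holds the long one changes
- pad_top (a point): centre of the top face of the light pad: a fixed flat square slab 160 by 160 mm, 18 mm high, grey with a white panel of 140 by 140 mm; x and y along its sides, z up. On the other side of the bench from the rack
- pad: the same light pad; origin at the centre of its underside
- tube: the same long tube; origin at its foot, z towards the stopper
- short0: short capped tube in the rack, 25 mm in diameter, cap 27 mm, 109 mm long; origin at its foot. To be left alone
- short1: short capped tube in the rack, as short0 but 124 mm long (its top 134 mm above the bench). To be left alone
- short2: short capped tube in the rack, as short0 but 116 mm long. To be left alone
- amber: brown reagent bottle, 72 mm in diameter, 150 mm high, standing at the far side; origin under its base. To be left alone
- water: clear bottle with a red cap, 62 mm in diameter, 170 mm high, standing at the far side; origin under its base. To be left alone
- beaker: glass beaker, 84 mm in diameter, 100 mm high, standing at the far side; origin under its base. To be left alone
- cap: blue screw cap lying open side up, 44 mm in diameter, 18 mm high, out at one side; origin under its centre. To be left alone
- stopper: small loose white stopper standing on its head, 24 mm wide, 28 mm high, out at one side; origin under its centre. To be left alone
Not all that is in view belongs to the job. What is shaped like the tube but green or pink is not meant. Of the things that look like the pad, the smaller one is meant.

How it is judged (in metres and radians):
On the way:
1. the long tube drawn straight up, its foot above the rack's top while it is still upright and over the rack (z of tube_foot in the frame of rack above 0.094 m and angle between tube_center's own z axis and vertical below 0.3 rad and horizontal distance between tube_foot and rack below 0.14 m and contact force between the fingers and tube above 0.5 N), for 0.1 s.
At the end, for the whole second after the job is handed in: The fingers hold the long tube at rest (under 3 cm/s), its axis 32 to 58 degrees off vertical with the stopper end up, its middle within 60 mm of the pad's centre along each of the pad's sides, its foot 40 to 160 mm above the pad's top, and nothing else touches it (angle between tube_center's own z axis and vertical between 0.55 and 1.02 rad and x of tube_center in the frame of pad_top between -0.06 and 0.06 m and y of tube_center in the frame of pad_top between -0.06 and 0.06 m and z of tube_foot in the frame of pad_top between 0.04 and 0.16 m and linear speed of tube below 0.03 m/s and contact force between the fingers and tube above 0.5 N and contact force between tube and pad below 0.05 N and contact force between tube and rack below 0.05 N and contact force between tube and short0 below 0.05 N and contact force between tube and short1 below 0.05 N and contact force between tube and short2 below 0.05 N and contact force between tube and amber below 0.05 N and contact force between tube and water below 0.05 N and contact force between tube and beaker below 0.05 N and contact force between tube and cap below 0.05 N and contact force between tube and stopper below 0.05 N); the arm keeps its last pose, push and grip.
It fails at once if the tube leaned over while its foot was still in the rack (angle between tube_center's own z axis and vertical above 0.35 rad and z of tube_foot in the frame of rack below 0.088 m and x of tube_foot in the frame of rack between -0.035 and 0.035 m and y of tube_foot in the frame of rack between -0.12 and 0.12 m).
It fails at once if the tube touched the light pad (contact force between tube and pad above 0.5 N).
It fails at once if a short tube or another thing on the bench was shifted (over 25 mm) or tipped over (distance of any of short0, short1, short2, amber, water, beaker, cap, stopper from where it was at the start of the episode above 0.025 m or angle between any of short0, short1, short2, amber, water, beaker, cap, stopper's own z axis and vertical above 0.4 rad).
It also fails if it takes over 51 s, if anything falls off the work surface, if the arm or the gripper's body presses on something with over 40 N, if the wrist force passes 120 N, or if a joint passes its speed limit or range.

## Working session

There is one attempt and no reset: what is moved stays moved. The work goes in short steps, Python scripts to look and compute and a tool call to move; the robot and the scene stay as the last step left them, time stands still between calls to the robot, and variables do not carry over. Pictures are saved under pics/ and viewed, and the job is handed in when it is done.

Besides the shell and the picture viewer there is one more tool, called after "Request:" as a command line: name --argument value ..., lists and objects as JSON in quotes. carry_out: Moves the arm, as the interface text tells. Its arguments: {"type":"object","properties":{"delta_pos":{"type":"array","items":{"type":"array","items":{"type":"number"}}},"rotation":{"type":"array","items":{"type":"array","items":{"type":"number"}}},"hand":{"type":"number"}},"required":["delta_pos","rotation"]}

```bash
mkdir -p pics; cat > h.py <<'E'
import numpy as np, cv2
from workcell import ctrl
def save(n,f):
    im=ctrl.get_image(n); cv2.imwrite('pics/'+f,im[:,:,::-1]); return im
def K(n):
    c=ctrl.camera_info(n); f=200/np.tan(np.radians(c['fov_y'])/2); return c,f
def ray(n,u,v):
    c,f=K(n); d=np.array([(u-c['cx'])/f,(v-c['cy'])/f]); s=d.copy()
    for _ in range(30): s=d/(1+c['k1']*(s@s))
    R=np.array(c['R']);t=np.array(c['t']); return -R.T@t, R.T@np.array([s[0],s[1],1])
def plane(n,u,v,z):
    o,d=ray(n,u,v); return o+d*(z-o[2])/d[2]
def proj(n,X):
    c,f=K(n); p=np.array(c['R'])@np.array(X,float)+np.array(c['t']); s=p[:2]/p[2]; s=s*(1+c['k1']*(s@s)); return s*f+[c['cx'],c['cy']]
def tri(n1,p1,n2,p2):
    o1,d1=ray(n1,*p1);o2,d2=ray(n2,*p2)
    A=np.array([d1,-d2]).T; s=np.linalg.lstsq(A,o2-o1,rcond=None)[0]
    a=o1+s[0]*d1;b=o2+s[1]*d2; return (a+b)/2,np.linalg.norm(a-b)
E
python3 - <<'E'
from h import *
print(ctrl.get_obs())
for n in('scene','side','wrist'):
    save(n,n+'0.png'); print(n,ctrl.camera_info(n))
E
```

```text
{'t': 0.0, 'qpos': array([-1.89876608e-02,  4.23818479e-01,  1.63064561e+00, -6.77557561e-06,
        1.08860464e+00, -1.89832448e-02]), 'qvel': array([ 7.19463135e-05, -4.73601794e-04, -7.58771977e-04, -6.63808042e-04,
        1.08204225e-05, -3.41464580e-04]), 'joint_torque': array([ 1.28069914e-03, -5.44622147e+01, -2.73670936e+01,  6.42951974e-02,
        2.27214623e-02, -1.51321510e-04]), 'ee_pos': array([6.24467740e+02, 4.16795303e-02, 2.21933097e+02]), 'orientation': array([-1.57077399e+00,  1.16018468e-03,  1.15819035e-03]), 'ft_force': array([ 0.2703571 ,  1.12196431, -0.11853769]), 'moment': array([-0.02802747, -0.01495684, -0.0627241 ]), 'width': 87.88780766185988}
scene {'fov_y': 56.605356410973286, 'cx': 320.94923185062146, 'cy': 199.44386047517656, 'k1': -0.08824275909125384, 'R': array([[-0.88290319,  0.46932831, -0.01459092],
       [ 0.28525941,  0.51143114, -0.81059562],
       [-0.37297322, -0.71983966, -0.5854245 ]]), 't': array([ 477.85793558,  -89.14937002, 1646.78283761])}
side {'fov_y': 55.61931284217039, 'cx': 326.07863674541534, 'cy': 194.3689982069792, 'k1': -0.04494451497767518, 'R': array([[ 0.81996534, -0.57240006, -0.0038744 ],
       [-0.41807182, -0.5942388 , -0.68709257],
       [ 0.39098951,  0.56501187, -0.72655956]]), 't': array([-425.87597509,  292.28677982, 1187.08946904])}
wrist {'fov_y': 67.94104727078633, 'cx': 319.77833691915293, 'cy': 198.0237068656226, 'k1': -0.02713346308472634, 'T_tool_cam': array([[ 9.99999397e-01, -4.95284729e-05, -1.09750956e-03,
         1.92379336e+00],
       [ 1.04430068e-03, -2.67399538e-01,  9.63585179e-01,
        -1.60966428e+02],
       [-3.41198450e-04, -9.63585743e-01, -2.67399325e-01,
         7.34201553e+01],
       [ 0.00000000e+00,  0.00000000e+00,  0.00000000e+00,
         1.00000000e+00]])}
```

View pics/scene0.png

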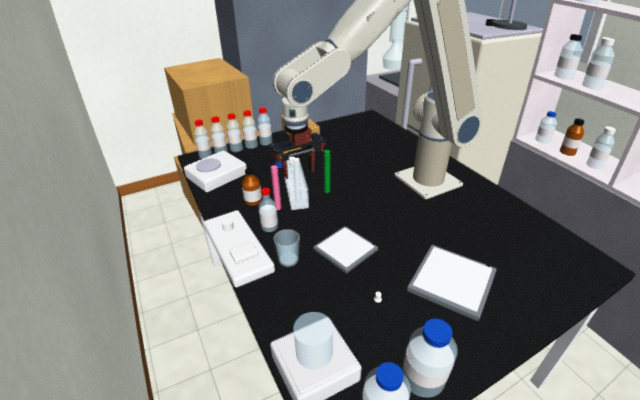

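View pics/side0.png

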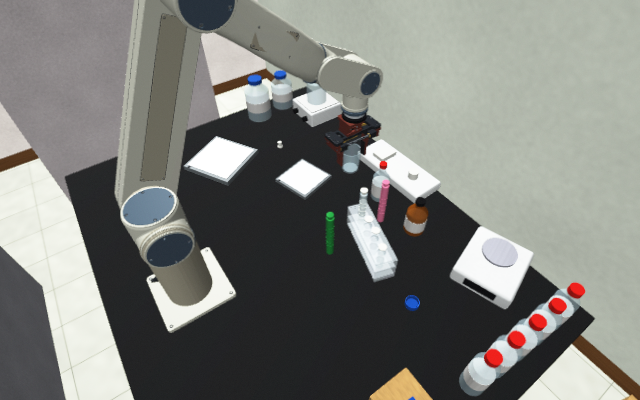

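View pics/wrist0.png

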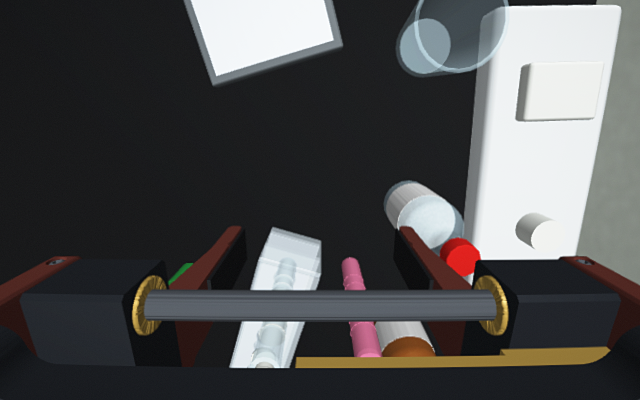

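The pad is the smaller white square, at about (345,248) in the scene view and (303,178) in the side view. The rack is at about (372,240) in the side view, with the long tube near (364,195). Next I'll enlarge both.

```bash
python3 - <<'E'
import cv2
a=cv2.imread('pics/side0.png')[170:300,310:440]; cv2.imwrite('pics/sz.png',cv2.resize(a,None,fx=4.5,fy=4.5,interpolation=cv2.INTER_CUBIC))
a=cv2.imread('pics/scene0.png')[130:230,240:360]; cv2.imwrite('pics/cz.png',cv2.resize(a,None,fx=6,fy=6,interpolation=cv2.INTER_CUBIC))
E
```

```text
(no output)
```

View pics/sz.png

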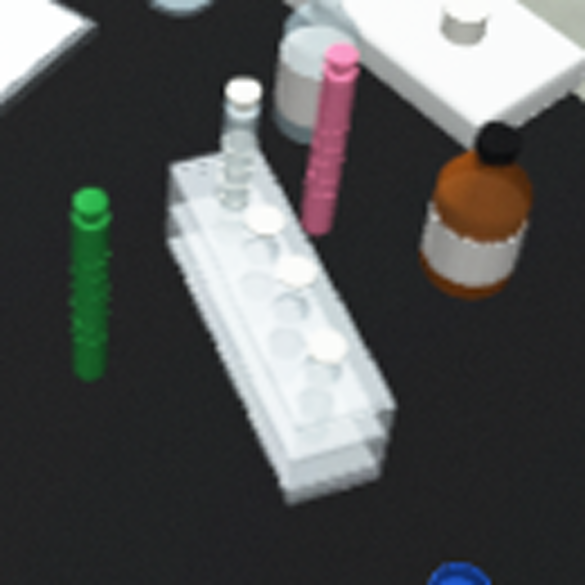

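View pics/cz.png

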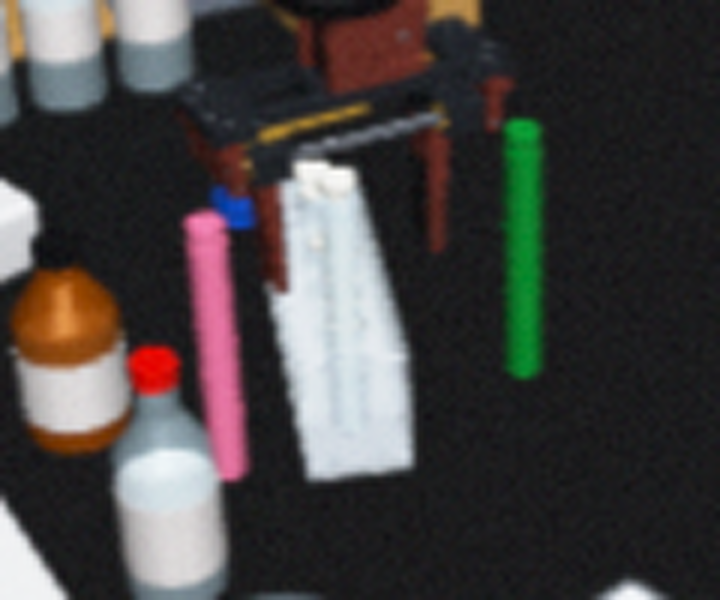

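```bash
python3 - <<'E'
from h import *
s=cv2.imread('pics/side0.png'); c=cv2.imread('pics/scene0.png')
ps=(310+243/4.5-.4,170+86/4.5-.4); pc=(240+340/6-.4,130+172/6-.4)
print('top side',plane('side',*ps,205),'scene',plane('scene',*pc,205)); print(tri('side',ps,'scene',pc))
print('alt',plane('scene',240+310/6,130+170/6,205))
for n,im,r in(('side',s,(270,335,155,200)),('scene',c,(310,382,222,275))):
    u0,u1,v0,v1=r; m=np.zeros(im.shape[:2],np.uint8); m[v0:v1,u0:u1]=(im[v0:v1,u0:u1].min(2)>170)*255
    cs=max(cv2.findContours(m,0,2)[0],key=cv2.contourArea)
    q=cv2.approxPolyDP(cs,4,True)[:,0]; P=np.array([plane(n,*p,18) for p in q]); print(n,q.tolist(),P.round(0).tolist(),P.mean(0), [np.linalg.norm(P[i]-P[i-1]).round() for i in range(len(P))])
    o=cv2.moments(cs); print(plane(n,o['m10']/o['m00'],o['m01']/o['m00'],18))
# rack corners in side zoom (top z=92)
for p in ((168,165),(262,150),(393,408),(292,458)): print('rack',plane('side',310+p[0]/4.5-.4,170+p[1]/4.5-.4,92))
# short caps
for p,z in(((265,220),134),((296,270),126),((327,347),120)): print('cap',plane('side',310+p[0]/4.5-.4,170+p[1]/4.5-.4,z))
for nm,p in(('green',(91,372)),('pink',(317,228)),('water',(305,125)),('amber',(470,275))): print(nm,plane('side',310+p[0]/4.5-.4,170+p[1]/4.5-.4,0))
for nm,p,z in(('green',(91,200),195),('pink',(341,55),195)): print(nm,plane('side',310+p[0]/4.5-.4,170+p[1]/4.5-.4,z))
print('beaker',plane('side',351,165,0),plane('scene',288,258,0),'stopper',plane('side',280,146,10),'cap',plane('side',412,303,5))
E
```

```text
top side [ 579.10937419 -122.5645223   205.        ] scene [ 576.219785   -126.79451756  205.        ]
(array([ 577.66836938, -123.86424853,  206.88729757]), np.float64(0.36754339664074454))
alt [ 591.61939136 -134.96877926  205.        ]
side [[301, 160], [277, 179], [305, 194], [328, 175]] [[596.0, 292.0, 18.0], [458.0, 251.0, 18.0], [505.0, 118.0, 18.0], [636.0, 153.0, 18.0]] [548.73298505 203.51051823  18.        ] [np.float64(144.0), np.float64(144.0), np.float64(140.0), np.float64(136.0)]
[547.94803987 202.59886057  18.        ]
scene [[343, 228], [317, 246], [347, 266], [373, 246]] [[514.0, 121.0, 18.0], [641.0, 160.0, 18.0], [600.0, 291.0, 18.0], [472.0, 254.0, 18.0]] [556.78291046 206.28553772  18.        ] [np.float64(139.0), np.float64(134.0), np.float64(138.0), np.float64(133.0)]
[557.01364922 209.74553656  18.        ]
rack [555.33821336 -73.64416279  92.        ]
rack [ 623.47841379 -102.81661829   92.        ]
rack [ 547.35080257 -335.37688405   92.        ]
rack [ 466.74853634 -326.14088291   92.        ]
cap [ 556.29878428 -183.38906544  134.        ]
cap [ 550.02465532 -225.95918114  126.        ]
cap [ 528.2893361  -285.11620557  120.        ]
green [ 435.17227538 -142.67477552    0.        ]
pink [ 664.53178251 -133.47026316    0.        ]
water [730.01721775 -41.09883066   0.        ]
amber [ 731.8592972  -239.43957416    0.        ]
green [ 436.34547344 -139.88466943  195.        ]
pink [ 663.31193212 -131.680522    195.        ]
beaker [759.57575142 163.01187882   0.        ] [ 7.46960383e+02  1.47802013e+02 -1.13686838e-13] stopper [575.02914778 429.91817719  10.        ] cap [ 529.51813518 -440.26104938    5.        ]
```

Request:
carry_out --delta_pos '[[0,0,0],[-0.5,-1.0,-1.5],[-1.2,-1.3,-3],[-2,-1.3,-5],[-2.8,-1.3,-7],[-3.5,-1.3,-9],[-4.2,-1.3,-11],[-4.7,-1.3,-12.45],[-4.7,-1.3,-12.45],[-4.7,-1.3,-12.45],[-4.7,-1.3,-12.45]]' --rotation '[[0,0,0],[0,0.03,0],[0,0.06,0],[0,0.1,0],[0,0.14,0],[0,0.18,0],[0,0.21,0],[0,0.21,0],[0,0.21,0],[0,0.21,0],[0,0.21,0]]'

```text
t: 1.07
ee_pos: [577.9, -124.8, 236.1]
orientation: [-1.564, 0.166, -0.166]
ft_force: [1.4, 0.1, -1.1]
width: 88.2
```

```bash
python3 - <<'E'
from h import *
o=ctrl.get_obs(); print(o['t'],o['ee_pos'],o['orientation'],o['qpos'])
ims={n:save(n,n+'1.png') for n in('scene','side','wrist')}
rs=[]
for n in('scene','side'):
    u,v=proj(n,o['ee_pos']).astype(int); u-=60;v-=50; print(n,u,v)
    a=ims[n][v:v+110,u:u+120,::-1]; rs.append(cv2.resize(a,None,fx=3.3,fy=3.3,interpolation=cv2.INTER_CUBIC))
cv2.imwrite('pics/z1.png',np.hstack(rs))
E
```

```text
1.0667 [ 577.88379282 -124.82635013  236.07260466] [-1.56431959  0.16554928 -0.16644362] [-2.32954011e-01  3.58523853e-01  1.69562514e+00  1.87645769e-04
  1.08689179e+00 -2.16141909e-02]
scene 235 101
side 304 132
```

View pics/z1.png

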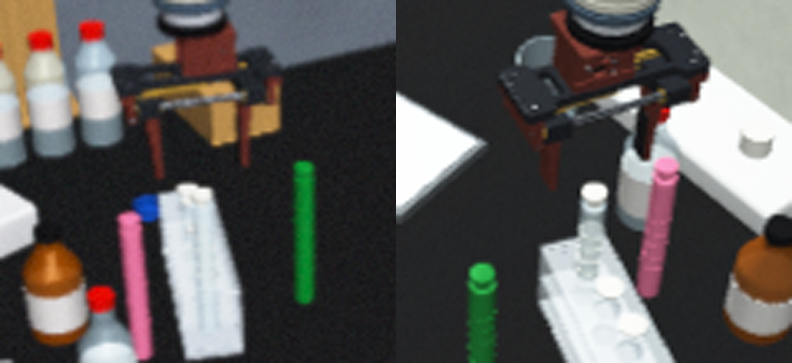

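View pics/wrist1.png

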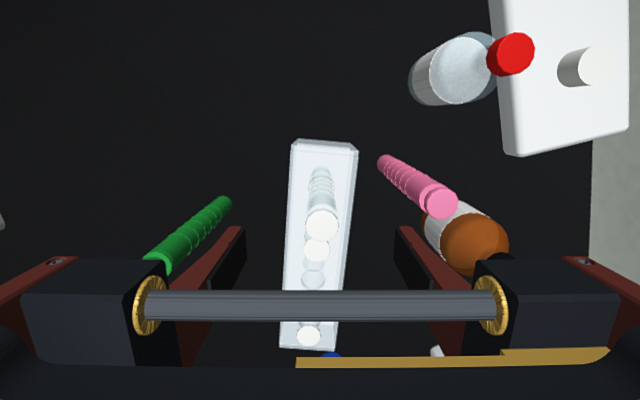

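The wrist view shows the long tube's stopper head at about (322,223), roughly centred between the fingers. I'll measure it and compare with the other two views.

```bash
cat >> h.py <<'E'
from scipy.spatial.transform import Rotation as Ro
def wray(u,v,o):
    c,f=K('wrist'); d=np.array([(u-c['cx'])/f,(v-c['cy'])/f]); s=d.copy()
    for _ in range(30): s=d/(1+c['k1']*(s@s))
    T=np.array(c['T_tool_cam']); R=Ro.from_rotvec(o['orientation']).as_matrix()
    return R@T[:3,3]+o['ee_pos'], R@T[:3,:3]@np.array([s[0],s[1],1])
E
python3 - <<'E'
from h import *
o=ctrl.get_obs(); im=cv2.imread('pics/wrist1.png')
m=((im.min(2)>222)*255).astype(np.uint8)
n,l,st,ce=cv2.connectedComponentsWithStats(m)
for i in range(1,n):
    if 270<ce[i][0]<370 and 130<ce[i][1]<360 and st[i][4]>60: print(st[i],ce[i])
for p,z in (((322,223),205),((316,250),134),((308,335),120)):
    a,d=wray(*p,o); print(a+d*(z-a[2])/d[2])
E
```

```text
[ 286  146   67  143 6093] [317.31101264 215.54472345]
[307 272  12  15 146] [312.         278.47945205]
[297 326  23  20 369] [308.09485095 335.66395664]
[ 581.75000894 -121.86194938  205.        ]
[ 565.38870604 -173.635703    134.        ]
[ 533.04969823 -279.82035059  120.        ]
```

```bash
python3 - <<'E'
import cv2
a=cv2.imread('pics/wrist1.png')[160:290,270:380]; cv2.imwrite('pics/wz1.png',cv2.resize(a,None,fx=4,fy=4,interpolation=cv2.INTER_CUBIC))
E
```

```text
(no output)
```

View pics/wz1.png

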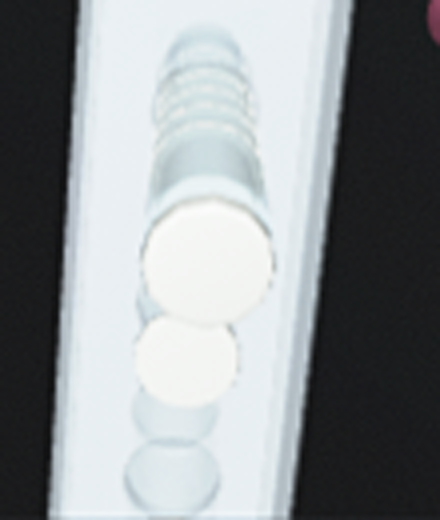

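Request:
carry_out --delta_pos '[[0.2,0,0.1],[0.2,0,0.1],[0.2,0,0.1],[0.2,0,0.1],[0.2,0.5,0.1],[0.2,1.5,0.1],[0.2,3,0.1],[0.2,4.5,0.1],[0.2,6,0.1],[0.2,7.5,0.1],[0.2,8.4,0.1],[0.2,8.8,0.1]]' --rotation '[[0,0,0],[0,0,0],[0,0,0],[0,0,0],[0,0,0],[0,0,0],[0,0,0],[0,0,0],[0,0,0],[0,0,0],[0,0,0],[0,0,0]]' --hand 80

```text
t: 2.22
ee_pos: [578.9, -123.7, 145.5]
orientation: [-1.564, 0.167, -0.162]
ft_force: [-0.7, -0.0, -0.0]
width: 59.8
```

Request:
carry_out --delta_pos '[[0,0,0],[0,0,0],[0,0,0]]' --rotation '[[0,0,0],[0,0,0],[0,0,0]]'

```text
t: 2.47
ee_pos: [580.7, -124.1, 148.4]
orientation: [-1.565, 0.164, -0.166]
ft_force: [0.3, 0.2, -0.5]
width: 60.0
```

```bash
python3 - <<'E'
from h import *
o=ctrl.get_obs(); print(o['t'],o['ee_pos'],o['orientation'],o['ft_force'],o['width'])
ims={n:save(n,n+'2.png') for n in('scene','side','wrist')}
rs=[]
for n in('scene','side'):
    u,v=proj(n,o['ee_pos']).astype(int); u-=45;v-=50
    a=ims[n][v:v+90,u:u+90,::-1]; rs.append(cv2.resize(a,None,fx=4.2,fy=4.2,interpolation=cv2.INTER_CUBIC))
cv2.imwrite('pics/z2.png',np.hstack(rs))
E
```

```text
2.4667 [ 580.70574746 -124.05062187  148.38753161] [-1.56462678  0.16389748 -0.16594445] [ 0.26855831  0.20523275 -0.46804862] 59.99854445215599
```

View pics/z2.png

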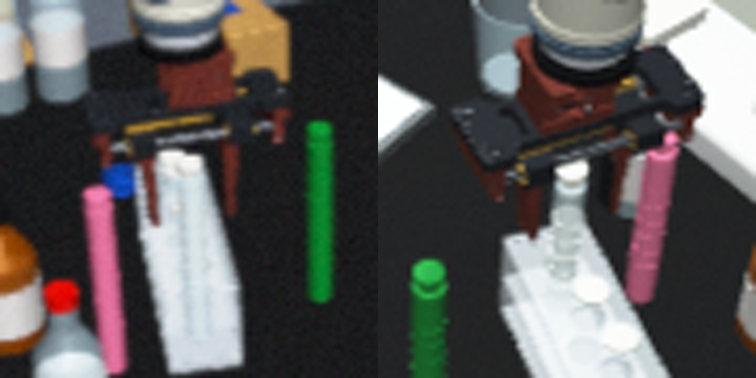

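View pics/wrist2.png

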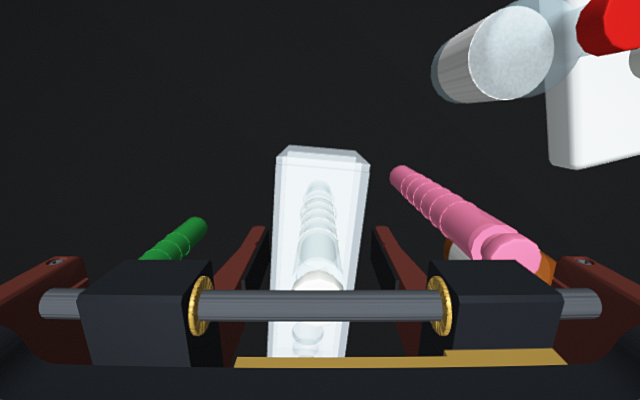

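The tube's image sits at u≈320, centred between the fingers, and the pink tube is clear of the gripper. Closing now.

Request:
carry_out --delta_pos '[[0,0,0],[0,0,0],[0,0,0],[0,0,0],[0,0,0],[0,0,0],[0,0,0],[0,0,0]]' --rotation '[[0,0,0],[0,0,0],[0,0,0],[0,0,0],[0,0,0],[0,0,0],[0,0,0],[0,0,0]]' --hand 255

```text
t: 3.28
ee_pos: [580.1, -123.9, 147.6]
orientation: [-1.565, 0.165, -0.165]
ft_force: [-0.1, 0.5, 0.4]
width: 24.2
```

Request:
carry_out --delta_pos '[[0,-0.3,0],[0,-0.8,0],[0,-1.6,0],[0,-2.6,0],[0,-3.6,0],[0,-4.6,0],[0,-5.6,0],[0,-6.6,0],[0,-7.6,0],[0,-8.6,0],[0,-9.6,0],[0,-10,0]]' --rotation '[[0,0,0],[0,0,0],[0,0,0],[0,0,0],[0,0,0],[0,0,0],[0,0,0],[0,0,0],[0,0,0],[0,0,0],[0,0,0],[0,0,0]]'

```text
t: 4.28
ee_pos: [580.8, -124.1, 249.6]
orientation: [-1.565, 0.163, -0.167]
ft_force: [0.0, -0.2, -0.3]
width: 24.7
```

Request:
carry_out --delta_pos '[[0,-1,0],[0,-2,0],[0,-3,0],[0,-4,0],[0,-4.7,0],[0,-5,0],[0,-5,0],[0,-5,0],[0,-5,0]]' --rotation '[[0,0,0],[0,0,0],[0,0,0],[0,0,0],[0,0,0],[0,0,0],[0,0,0],[0,0,0],[0,0,0]]'

```text
t: 5.03
ee_pos: [579.8, -123.8, 297.1]
orientation: [-1.564, 0.166, -0.164]
ft_force: [0.6, 0.1, 0.1]
width: 24.6
```

```bash
python3 - <<'E'
from h import *
o=ctrl.get_obs(); print(o['t'],o['ee_pos'],o['orientation'],o['ft_force'],o['width'])
ims={n:save(n,n+'3.png') for n in('scene','side')}
rs=[]
for n in('scene','side'):
    u,v=proj(n,o['ee_pos']).astype(int); u-=60;v-=40;print(n,u,v)
    a=ims[n][v:v+120,u:u+120,::-1]; rs.append(cv2.resize(a,None,fx=3.3,fy=3.3,interpolation=cv2.INTER_CUBIC))
cv2.imwrite('pics/z3.png',np.hstack(rs))
E
```

```text
5.0333 [ 579.83119622 -123.84845929  297.11266421] [-1.56439661  0.16564507 -0.16414488] [0.58075439 0.05743949 0.09287728] 24.57588660405645
scene 234 96
side 306 127
```

View pics/z3.png

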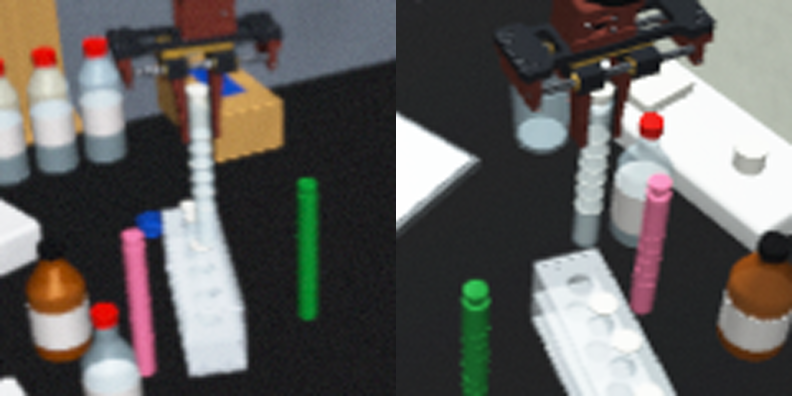

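```bash
python3 - <<'E'
from h import *
o=ctrl.get_obs(); q=o['qpos']
D=[((.42382,1.63065),624.47,221.93),((.35852,1.69563),np.hypot(577.88,124.83),236.07),(tuple(q[1:3]),np.hypot(*o['ee_pos'][:2]),o['ee_pos'][2])]
print(q,D)
A=[];b=[]
for (a,c),r,z in D:
    A+= [[1,0,np.sin(a),np.sin(a+c)],[0,1,np.cos(a),np.cos(a+c)]]; b+=[r,z]
s,res,*_=np.linalg.lstsq(np.array(A),np.array(b),rcond=None); print(s,res)  # r0,z0-tool,L2,L3
from scipy.optimize import least_squares
for tool in(230,280,330):
  for sg,ta in((1,2.356),(-1,3.927)):
    mid=np.hypot(552.5,206); r=mid-sg*28.3-sg*tool*.707; z=195+tool*.707
    f=lambda x:[s[0]+s[2]*np.sin(x[0])+s[3]*np.sin(x[0]+x[1])-r, s[1]+tool+s[2]*np.cos(x[0])+s[3]*np.cos(x[0]+x[1])-z]
    x=least_squares(f,[.3,1.7]); print(tool,sg,x.x,ta-x.x.sum(),x.cost)
E
```

```text
[-2.30473783e-01  3.00654646e-01  1.63067799e+00 -9.82419370e-06
  1.21142338e+00 -2.04755952e-02] [((0.42382, 1.63065), 624.47, 221.93), ((0.35852, 1.69563), np.float64(591.2087814807895), 236.07), ((np.float64(0.3006546457549248), np.float64(1.630677985218242)), np.float64(592.9032556391151), np.float64(297.01864701145))]
[ -1.89731303   2.64590524 486.24758739 480.22023649] [13.55621386]
230 1 [0.15974368 2.24328641] -0.04703008916030971 0.0
230 -1 [0.80715605 1.21925328] 1.900590663440667 8.077935669463161e-27
280 1 [0.12706392 2.32992966] -0.10099358213179954 2.7464981276174747e-26
280 -1 [0.89304684 1.0949427 ] 1.939010459727081 1.6155871338926322e-27
330 1 [0.09753989 2.41490537] -0.15644525986045155 3.2311742677852644e-27
330 -1 [0.98517068 0.95437529] 1.98745402889147 1.3350727398348545e-22
```

The tube is out and upright, with its foot well above the rack. Tilting the tool outward would run joint 5 past its range, so I'll lean it inward. First I'll carry it across upright.

Request:
carry_out --delta_pos '[[-0.1,0,0.4],[-0.3,0,1.2],[-0.5,0,2.4],[-0.85,0,4],[-1.2,0,5.6],[-1.55,0,7.2],[-1.9,0,8.8],[-2.25,0,10.4],[-2.6,0,12],[-2.95,0,13.6],[-3.3,0,15.2],[-3.65,0,16.8]]' --rotation '[[0,0,0],[0,0,0],[0,0,0],[0,0,0],[0,0,0],[0,0,0],[0,0,0],[0,0,0],[0,0,0],[0,0,0],[0,0,0],[0,0,0]]'

```text
t: 6.13
ee_pos: [579.1, 50.0, 297.7]
orientation: [-1.564, 0.164, -0.164]
ft_force: [0.5, 0.2, -0.5]
width: 24.4
```

Request:
carry_out --delta_pos '[[-0.35,0,1.6],[-0.7,0,3.2],[-1.05,0,4.8],[-1.4,0,6.4],[-1.7,0,8],[-2.05,0,9.6],[-2.4,0,11.2],[-2.75,0,12.8],[-3.1,0,14.4],[-3.4,0,15.7],[-3.55,0,16.3],[-3.55,0,16.4]]' --rotation '[[0,-0.03,0],[0,-0.08,0],[0,-0.14,0],[0,-0.2,0],[0,-0.26,0],[0,-0.32,0],[0,-0.38,0],[0,-0.44,0],[0,-0.49,0],[0,-0.53,0],[0,-0.56,0],[0,-0.56,0]]'

```text
t: 7.13
ee_pos: [578.5, 217.4, 297.6]
orientation: [-1.553, -0.277, 0.277]
ft_force: [-0.6, 0.0, -0.3]
width: 24.6
```

```bash
python3 - <<'E'
from h import *
o=ctrl.get_obs(); print(o['t'],o['ee_pos'],o['qpos'],o['ft_force'],o['width']); print(Ro.from_rotvec(o['orientation']).as_matrix())
for n in('scene','side'): save(n,n+'4.png')
E
```

```text
7.1333 [578.48402433 217.38744162 297.57519243] [ 3.40114203e-01  3.39251008e-01  1.57482928e+00  1.90360479e-04
  1.22766193e+00 -1.30307649e-02] [-0.62538274  0.00540918 -0.29696351] 24.583801065848498
[[ 9.38311804e-01 -2.00795510e-04 -3.45790279e-01]
 [ 3.45790306e-01  1.19101585e-04  9.38311808e-01]
 [-1.47224628e-04 -9.99999973e-01  1.81187564e-04]]
```

View pics/scene4.png

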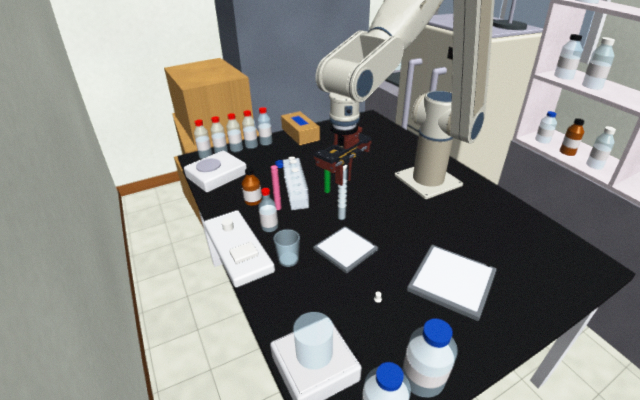

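View pics/side4.png

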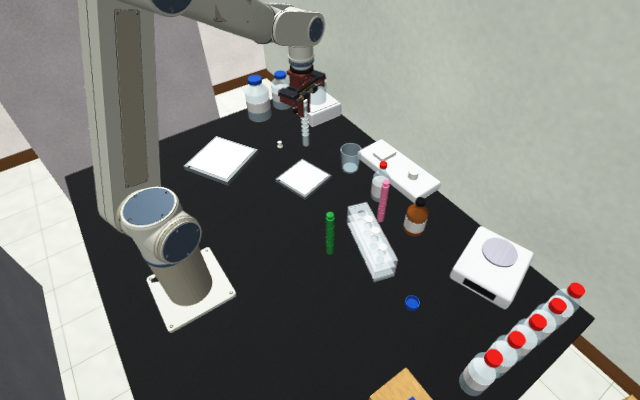

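The tube hangs upright above the pad, with its foot at about (341,217) in the scene view and nothing near it. Next I'll tilt it 45° inward, then lower it.

Request:
carry_out --delta_pos '[[0,0,0],[0,0,0],[0,0,0],[0,0,0],[0,0,0],[0,0,0],[0,0,0],[0,0,0],[0,0,0],[0,0,0],[0,0,0],[0,0,0]]' --rotation '[[0,0,0.03],[0,0,0.09],[0,0,0.17],[0,0,0.25],[0,0,0.33],[0,0,0.41],[0,0,0.49],[0,0,0.57],[0,0,0.65],[0,0,0.72],[0,0,0.77],[0,0,0.785]]'

```text
t: 8.23
ee_pos: [579.3, 214.9, 295.7]
orientation: [-1.603, 0.36, 0.884]
ft_force: [0.1, -0.1, -0.5]
width: 24.4
```

```bash
python3 - <<'E'
from h import *
o=ctrl.get_obs(); print(o['t'],o['ee_pos'],o['qpos'],o['ft_force'],o['width']); R=Ro.from_rotvec(o['orientation']).as_matrix();print(R)
print('tool delta cm',R.T@(np.array([579,215.7,195.3])-o['ee_pos'])/10)
for n in('scene','side'): save(n,n+'5.png')
E
```

```text
8.2333 [579.31913818 214.87286127 295.72322872] [ 0.33929435  0.76737173  1.07315722 -0.00776588  2.09053352 -0.00965588] [ 0.11063489 -0.12853242 -0.48935372] 24.38105692665175
[[ 6.62097998e-01 -6.67253970e-01 -3.41172069e-01]
 [ 2.39832228e-01 -2.42650530e-01  9.40000650e-01]
 [-7.10004749e-01 -7.04196606e-01 -6.29424225e-04]]
tool delta cm [7.12880431 7.07299374 0.09496008]
```

View pics/side5.png

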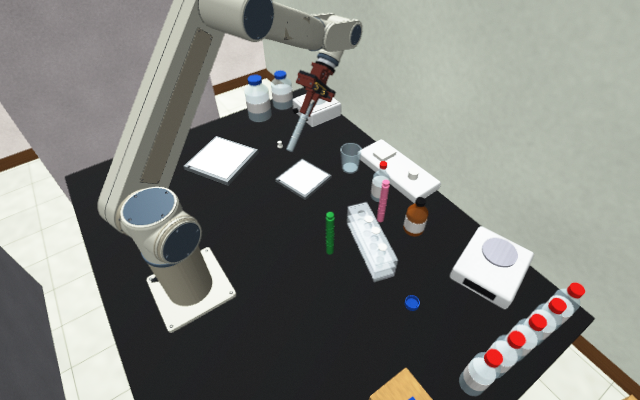

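The tube is tilted in line with the tool, with its foot at about (291,149) in the side view and pointing towards the robot. Now I'll lower it about 10 cm.

Request:
carry_out --delta_pos '[[0.2,0.2,0],[0.7,0.7,0],[1.5,1.5,0],[2.4,2.4,0],[3.3,3.3,0],[4.2,4.2,0],[5.1,5.1,0],[6,6,0],[6.6,6.6,0],[7,7,0],[7.1,7.1,0],[7.1,7.1,0]]' --rotation '[[0,0,0],[0,0,0],[0,0,0],[0,0,0],[0,0,0],[0,0,0],[0,0,0],[0,0,0],[0,0,0],[0,0,0],[0,0,0],[0,0,0]]'

```text
t: 9.33
ee_pos: [578.9, 215.8, 196.9]
orientation: [-1.603, 0.355, 0.883]
ft_force: [0.1, 0.4, -0.4]
width: 24.5
```

Request:
carry_out --delta_pos '[[0,0,0],[0,0,0],[0,0,0],[0,0,0],[0,0,0],[0,0,0]]' --rotation '[[0,0,0],[0,0,0],[0,0,0],[0,0,0],[0,0,0],[0,0,0]]'

```text
t: 9.83
ee_pos: [579.0, 215.9, 197.5]
orientation: [-1.603, 0.354, 0.882]
ft_force: [-0.1, 0.6, -0.9]
width: 24.3
```

```bash
python3 - <<'E'
from h import *
o=ctrl.get_obs(); print(o['t'],o['ee_pos'],o['qvel'].round(4),o['ft_force'],o['width']); R=Ro.from_rotvec(o['orientation']).as_matrix();y=R[:,1]
print('mid',o['ee_pos']+40*y,'foot',o['ee_pos']+137.5*y,'tilt',np.degrees(np.arccos(-y[2])))
rs=[]
for n in('scene','side'):
    im=save(n,n+'6.png'); print(n,'pred foot',proj(n,o['ee_pos']+137.5*y))
    u,v=proj(n,o['ee_pos']+40*y).astype(int); u-=50;v-=50;print(n,u,v)
    rs.append(cv2.resize(im[v:v+100,u:u+100,::-1],None,fx=4,fy=4,interpolation=cv2.INTER_CUBIC))
cv2.imwrite('pics/z6.png',np.hstack(rs))
E
```

```text
9.8333 [579.04874419 215.85424479 197.51480115] [ 0.0009  0.0003  0.0005 -0.0004 -0.0018  0.0001] [-0.07772589  0.56354908 -0.85072581] 24.332129528943423
mid [552.50087912 206.16324068 169.20764128] foot [487.79045801 182.54141816 100.20893912] tilt 44.95361548062526
scene pred foot [359.18650314 217.52299783]
scene 297 160
side pred foot [290.88274818 170.4248955 ]
side 251 96
```

View pics/z6.png

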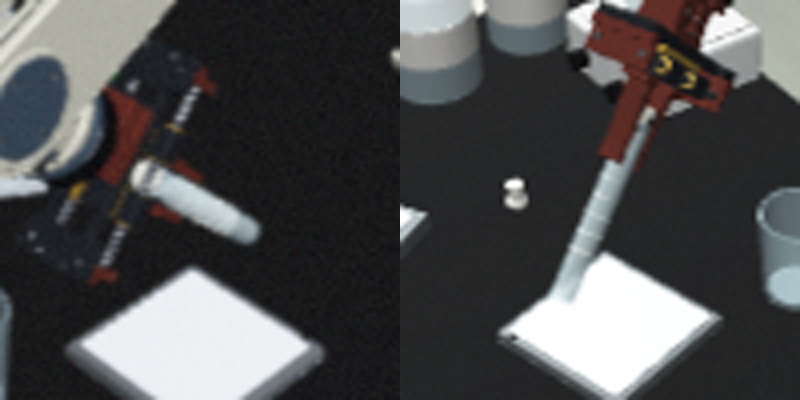

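The foot appears at about (359,218) in the scene view and (292,170) in the side view. Both are within about 1 px of where it should be if the tube hasn't slipped. The arm is at rest, so I'm handing in.

```bash
python3 -c "
from workcell import ctrl
print(ctrl.close_job())"
```

```text
the job is handed in; nothing more can be done
None
```

I drew the long tube straight up out of the end slot of the rack, carried it upright over the small pad, leaned it towards the robot and lowered it. I handed the job in at about 10 s, with the arm at rest and still gripping the tube.

**Pose at hand-in:** These figures come from the arm's pose plus where I gripped the tube.

| Check | Value |
|---|---|
| Tilt | 45.0° off vertical, stopper end up |
| Tube middle | (552.5, 206.2) mm, on my estimate of the pad's centre |
| Foot height | about 82 mm above the pad's top |
| Finger opening | 24.3 mm, against the tube's 25 mm |
| External force on the tool | about 1 N |

**Slip:** In both fixed cameras the foot was within about 1 px of its predicted place, so the tube had not slipped.

**Disagreements between views:** The side and scene cameras put the pad's centre about 11 mm apart, so I used the average; the allowance is 60 mm. The three camera views differed by about 5 mm on the tube's position in the rack. I went mostly by the wrist camera, and the grip closed with almost no side force.

**Not checked:** I saw nothing else shifted in the pictures along the way, but I did not re-measure the other things on the bench. The hand-in gave no verdict.

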